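Eject a dishwasher tablet and trap it on the chute

TASK

Press the round ejector button of the tablet dispenser fully down with one fingertip, so that the dishwasher tablet pops out of its pocket, and trap the tablet with the other finger, which stands in the chute, before it slides off the chute's open end. Do not pinch or lift the tablet, do not touch it while it is still in the pocket, and leave the other things on the worktop where they are. The program finishes while holding: one finger keeps the button down and the tablet lies still in the chute, leaning against the other finger.

Things in the scene. Friction and masses are not known exactly. Their poses are not given: they have to be found in the camera images.
- dispenser: grey tablet dispenser fixed to the worktop, base plate 214 x 150 mm. Origin on the worktop under the centreline of pocket and chute (y = 0); -x points down the chute, roughly to the robot. Back housing x 69 to 105 mm, 90 mm high; pocket x 30 to 66 mm; chute x 30 to -105 mm; base plate y -51 to +99 mm; button beside the chute at x = -45, y = +52 mm
- pocket_floor (a point): middle of the level floor of the open-topped pocket, 67 mm above the worktop, dispenser x = 48 mm; cheeks up to 88 mm on both sides, the front is open to the chute. Pressing the button drives a steel pusher in from the back, 2.8 mm per mm of button; it shoves the tablet over the pocket's front edge when the button is about 6 to 8 mm down
- ejector_top (a point): centre of the top of the round steel ejector button, 32 mm across, in a grey collar 42 mm across and 42 mm high: 58 mm above the worktop when up, 48 mm when fully down; it moves with the button
- ejector (a joint): travel of the ejector button in m: 0 = up, 0.010 = fully down. Spring: about 1 N to start, 5 N fully down; it springs back when let go
- catch_spot (a point): fixed point on the chute's floor, on its centreline, level with the button and 52 mm beside its axis, 40 mm above the worktop. The smooth chute falls at 20 degrees, is 38 mm wide between rails 14 mm high. A fingertip at the height of the pressed button is about 8 mm above the floor here and blocks the tablet
- chute_end (a point): fixed point in the middle of the chute's open lower edge, 18 mm above the worktop; an ejected tablet slides past it within about a second unless something stands in the chute
- tablet: white dishwasher tablet with a grey middle band, 32 x 32 x 18 mm, about 40 g, slippery, loose; origin at the centre of its underside. It starts in the dispenser's pocket
- salt: glass salt shaker with a grey cap, 44 x 44 x 90 mm, stands to the right of the dispenser (its -y side); origin at the centre of its underside; leave alone
- spice_a: spice jar with a dark lid, 41 x 41 x 105 mm, stands to the left of the dispenser (its +y side); origin at the centre of its underside; leave alone
- mug: tall white mug, 82 x 118 x 114 mm, far left; origin at the centre of its underside; leave alone
- tuna: flat round tin, 87 mm across, 40 mm high, on the right; origin at the centre of its underside; leave alone

How it is judged (in metres and radians):
On the way:
1. a finger presses the ejector button down (at least 6 mm) (value of joint ejector above 0.006 m and contact force between the fingers and ejector above 0.5 N).
At the end, for the whole second after the job is handed in: a finger holds the ejector button at least 7 mm down (over 0.5 N), and the tablet is out of the pocket, in the chute (its origin at dispenser x between +22 and -100 mm and more than 12 mm above the worktop), at rest (under 10 mm/s) and pressing on a finger with over 0.015 N (value of joint ejector above 0.007 m and contact force between the fingers and ejector above 0.5 N and contact force between the fingers and tablet above 0.015 N and x of tablet in the frame of dispenser between -0.1 and 0.022 m and z of tablet in the frame of dispenser above 0.012 m and linear speed of tablet below 0.01 m/s); the arm keeps its last pose, push and grip.
It fails at once if the tablet slides off the chute (x of tablet in the frame of dispenser below -0.11 m or z of tablet in the frame of dispenser below 0.01 m).
It fails at once if the tablet is lifted (origin more than 20 mm above the pocket floor, or over 20 mm above the chute's floor near its lower half) (z of tablet in the frame of dispenser above 0.087 m or (x of tablet in the frame of dispenser below -0.03 m and z of tablet in the frame of dispenser above 0.066 m)).
It fails at once if the tablet is touched while still in the pocket (x of tablet in the frame of dispenser above 0.034 m and contact force between the arm and tablet above 0.1 N).
It fails at once if the tablet is pinched or squeezed with more than 8 N (contact force between the fingers and tablet above 8 N).
It fails at once if the salt shaker, spice jar, mug or tin is moved more than 15 mm (distance of any of salt, spice_a, mug, tuna from where it was at the start of the episode above 0.015 m).
It also fails if it takes over 32 s, if anything falls off the work surface, if the arm or the gripper's body presses on something with over 40 N, if the wrist force passes 120 N, or if a joint passes its speed limit or range.

ROBOT

A 6-joint arm with a two-finger parallel gripper is mounted at the origin on a cart in front of the work surface, level with it; the furniture and walls round the work are solid. World frame = base frame: x ahead of the robot, y to its left, z up, the work surface at z = 0. Lengths are in mm, angles in rad, forces in N, time in s.
With the tool pointing down it reaches from about 275 to 1000 mm from the base axis. Payload 8.4 kg.
Tool frame: the origin (TCP) lies on the centre line of the jaws, within the pads' length; the fingertips stand 19 mm ahead of it and the grasp point (between the pads) is the TCP; z points along the fingers, y is the line along which they close (so a half turn about z gives the same grasp; the last joint's range is limited). The gripper opens to 85 mm and grips with 20 to 120 N. Pads are 22 mm wide; open, the fingers measure 114 mm over their backs; the gripper's body (76 mm by 85 mm) begins 54 mm behind the grasp point. The pads swing forward as they close: fully open they stand 13 mm farther back than shut.
Start: joints at [1.187, 0.353, 1.633, -0, 1.155, -0.002], TCP at [232.868, 580, 250.281] pointing down, gripper open.
Joint ranges: [-2.63, 2.63], [-0.92, 2.1], [0.06, 2.66], [-1.3, 4.44], [0, 2.69], [-3.02, 3.02]. Speed limits (rad/s): [2.22, 2.22, 2.79, 3.14, 3.14, 3.14].

INTERFACE

Orientations are given as a rotation vector (axis times angle).
In Python, from cell import arm, optics, order, spotter gives the robot as it stands.
- The arm moves only by the tool carry_out, never from a script. Its argument "steps" is a list of rows, each a list of 4 numbers: the shift along the tool's x, y, z in m, then the turn about the tool's z in degrees. In form: [[dx, dy, dz, turn], ...]. A call has 1 to 12 rows; each row is the pose to reach, as a shift and turn from the pose commanded when the call began, along the tool's axes at that moment; what a row does not reach only later rows make up. A row lasts 1/8 s, in which the tool goes at most 62.5 mm and 10.7 degrees, less where a joint would pass 70% of its speed; a pose out of reach is approached as far as the arm can. A call with a gripper value outside its range is refused whole. "claw" is the opening in per cent of the stroke, from 0 (shut) to 100 (fully open), set as the call begins (left out, the last holds). The fingers move at their own pace and stop on an object; "squeeze" is the grip in N (left out, the last holds). Time passes only in rows, so rows that repeat a pose let the fingers close. It gives the time, the measured TCP pose, the force, the opening and the grip force at its end, in the units of the state.
- arm.get_state(): the state, without advancing time (a new reading comes with each control period).
- optics.camera(name): name is "scene" or "side" or "wrist"; returns the picture (400x640x3 uint8, red, green, blue); there is no depth.
- optics.camera_info(name): a dict with "fovy" (degrees; the focal length in pixels is half the picture's height over the tangent of half this angle, whatever the lens; pixels are square), "cx", "cy" (the principal point, pixels), "k1" (the pictures are not rectified: a ray, as slopes to the right and down, at radius r is drawn at 1 + k1 r^2 times it, then the intrinsics apply), "position" and "attitude" of the camera in the world; the wrist camera has in their place "mount" (4x4, takes a point from camera to tool coordinates, whose origin is the TCP and whose axes are the flange's). Camera axes: x right, y down, z forward; pixel columns grow to the right and rows downward; lengths in mm; the calibration is good to about 2 mm. A picture is of the moment at which its call begins: read the wrist's pose just before it. camera_info takes no time and is no camera call.
- order.sign_off(): hands the job in; it is judged then, once.
Trained networks look in the newest picture that a camera, given by its name, has taken for a name from the list of things; names that differ only in an ending like _2 or _b are one class to them, and where a whole thing is asked for, a point or a joint stands for the part that bears it (a point fixed in the world has none). Each returns a list of dicts, best first, with "conf" (0 to 1); they miss things now and then, are a little off and sometimes report something else, mostly with a low value. They report only what shows in the picture. A call takes as long as a camera call.
- spotter.find_in(thing, camera): "xyz" ([x, y, z] in mm, in the coordinates of the camera as it stood for that picture, good to about 4 mm: the middle of the surface that is visible of it).
- spotter.outline_of(thing, camera): "region" (400x640 bool, what is visible of it).
The state is a dict: "time_s": time; "joint_positions": joint angles; "qd": joint speeds; "joint_efforts": joint torques, N m; "tool_pos": TCP position; "ee_rot": TCP orientation; "contact_force": force on the tool from outside, world axes, zero at the start; "torque": the same for the moment, N m; "gripper_width": opening from 0.0 (shut) to 1.0 (fully open); "finger_force": force on a finger pad.
Only numpy, scipy, OpenCV 4.12 (cv2) and the standard library are available. Lean on these libraries where they do the work, as an engineer would, in place of code of your own. Each camera call takes 0.05 s, during which the arm holds its last target. There are 200 camera calls.

## Working session

There is one attempt and no reset: what is moved stays moved. The work goes in short steps, Python scripts to look and compute and a tool call to move; the robot and the scene stay as the last step left them, time stands still between calls to the robot, and variables do not carry over. Pictures are saved under pics/ and viewed, at most 10 in all, crops included, and the job is handed in when it is done.

Besides the shell and the picture viewer there is one more tool, called after "Request:" by a JSON object that holds its "op" and its "data", one argument or row to a line. carry_out: Moves the arm, as the interface text tells. Its arguments: {"type":"object","properties":{"steps":{"type":"array","items":{"type":"array","items":{"type":"number"}}},"claw":{"type":"number"},"squeeze":{"type":"number"}},"required":["steps"]}

```bash
mkdir -p pics; ls
cat > h.py <<'E'
import numpy as np, cv2
from scipy.spatial.transform import Rotation as R
from cell import arm, optics, order, spotter
def campose(name, st=None):
    i=optics.camera_info(name)
    if name=="wrist":
        st=st or arm.get_state(); T=np.eye(4); T[:3,:3]=R.from_rotvec(st["ee_rot"]).as_matrix(); T[:3,3]=st["tool_pos"]
        return T@np.array(i["mount"]),i
    return None,i
E
python3 - <<'E'
from h import *
for n in("scene","side","wrist"):
    print(n,optics.camera_info(n))
    im=optics.camera(n)
    cv2.imwrite(f"pics/{n}0.png",im[:,:,::-1])
    for t in ("dispenser","ejector_top","tablet","salt","spice_a","mug","tuna","ejector"):
        for d in spotter.find_in(t,n)[:2]: print(t,np.round(d["xyz"]),round(d["conf"],2))
print(arm.get_state())
E
```

```text
pics
scene {'fovy': 51.34153431144207, 'cx': 323.87112480833827, 'cy': 201.8295007236522, 'k1': -0.04337367575499088, 'position': array([  91.20462847,  784.97753279, 1352.79467719]), 'attitude': array([-0.74823899,  2.77575423, -0.82645243])}
dispenser [   4.  -44. 1613.] 0.95
ejector_top [  39.  -31. 1570.] 0.53
tablet [ -27. -115. 1587.] 0.54
salt [ 278. -230. 1724.] 0.49
salt [  83. -154. 1652.] 0.48
spice_a [ -80.   24. 1512.] 0.51
mug [-141.  281. 1315.] 0.58
tuna [ 277. -229. 1723.] 0.65
side {'fovy': 54.549357564305275, 'cx': 320.64400846350395, 'cy': 207.5336435814783, 'k1': -0.07842051444535436, 'position': array([ 168.71229414, -541.0362296 , 1110.90780166]), 'attitude': array([-2.49488561,  0.62442658, -0.1997424 ])}
dispenser [  94.   86. 1244.] 0.66
ejector_top [  34.  -64. 1280.] 0.74
ejector_top [  32.   53. 1221.] 0.42
salt [ 140.  158. 1153.] 0.73
spice_a [  36.  -66. 1277.] 0.61
mug [-244. -250. 1394.] 0.59
tuna [ 124.  351. 1056.] 0.88
ejector [  32.   51. 1221.] 0.4
ejector [ 132.   26. 1211.] 0.24
wrist {'fovy': 70.31162553106155, 'cx': 317.42784271784257, 'cy':
[... 403 characters left out ...]
time_s': 1.35, 'joint_positions': array([ 1.18661095e+00,  3.53030136e-01,  1.63342993e+00,  1.30216305e-05,
        1.15521032e+00, -2.40932231e-03]), 'qd': array([-0.00037265, -0.00019791, -0.00061516,  0.00108273, -0.00057799,
        0.00091931]), 'joint_efforts': array([ 1.87734768e-03, -6.05178523e+01, -3.42434227e+01,  1.65505180e-04,
        1.32780260e-03, -3.41391990e-05]), 'tool_pos': array([232.85030725, 579.98396056, 250.24930608]), 'ee_rot': array([-5.96060160e-01, -3.08450148e+00,  1.16234272e-04]), 'contact_force': array([ 0.02481293, -0.27042571, -0.14362259]), 'torque': array([ 0.03763171, -0.00024788,  0.00301261]), 'finger_force': 0.0, 'gripper_width': 1.0004661844971283}
```

View pics/scene0.png

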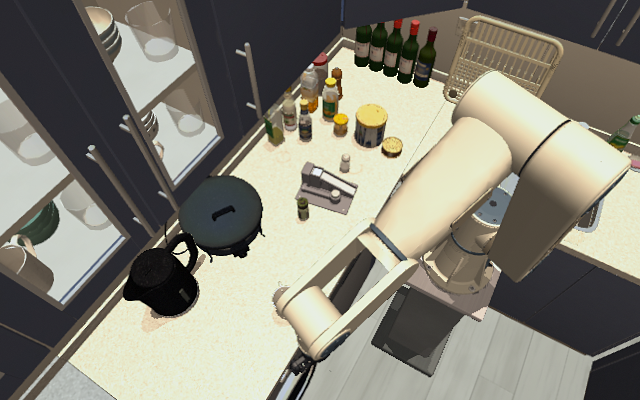

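View pics/side0.png

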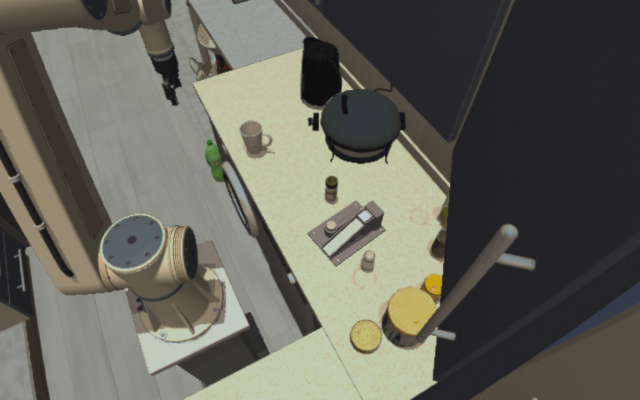

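```bash
cat >> h.py <<'E'
def ray(name,u,v,st=None):
    P,i=campose(name,st); f=200/np.tan(np.radians(i["fovy"])/2)
    K=np.array([[f,0,i["cx"]],[0,f,i["cy"]],[0,0,1]])
    xy=cv2.undistortPoints(np.array([[[u,v]]],float),K,np.array([i["k1"],0,0,0,0.]))[0,0]
    if P is None: Rm=R.from_rotvec(i["attitude"]).as_matrix(); p=np.array(i["position"])
    else: Rm=P[:3,:3]; p=P[:3,3]
    return p,Rm@np.array([*xy,1.])
def hit(name,u,v,z,st=None):
    p,d=ray(name,u,v,st); return p+d*(z-p[2])/d[2]
E
python3 - <<'E'
from h import *
a=cv2.imread("pics/side0.png")[165:285,290:410]; b=cv2.imread("pics/scene0.png")[140:230,275:375]
o=np.zeros((600,800,3),np.uint8)
o[:480,:480]=cv2.resize(a,None,fx=4,fy=4,interpolation=2)[:480]; o[:270,490:790]=cv2.resize(b,None,fx=3,fy=3,interpolation=2)
cv2.imwrite("pics/crop.png",o)
for n,u,v,z in [("side",331,227,58),("side",366,215,80),("side",369,262,90),("side",331,186,105),("side",327,250,18),("scene",336,195,58),("scene",346,158,90),("scene",303,204,100)]: print(n,u,v,np.round(hit(n,u,v,z)))
E
```

```text
side 331 227 [500. -15.  58.]
side 366 215 [612. -39.  80.]
side 369 262 [ 530. -185.   90.]
side 331 186 [560.  96. 105.]
side 327 250 [460. -62.  18.]
scene 336 195 [495.   5.  58.]
scene 346 158 [ 536. -147.   90.]
scene 303 204 [565. 123. 100.]
```

View pics/crop.png

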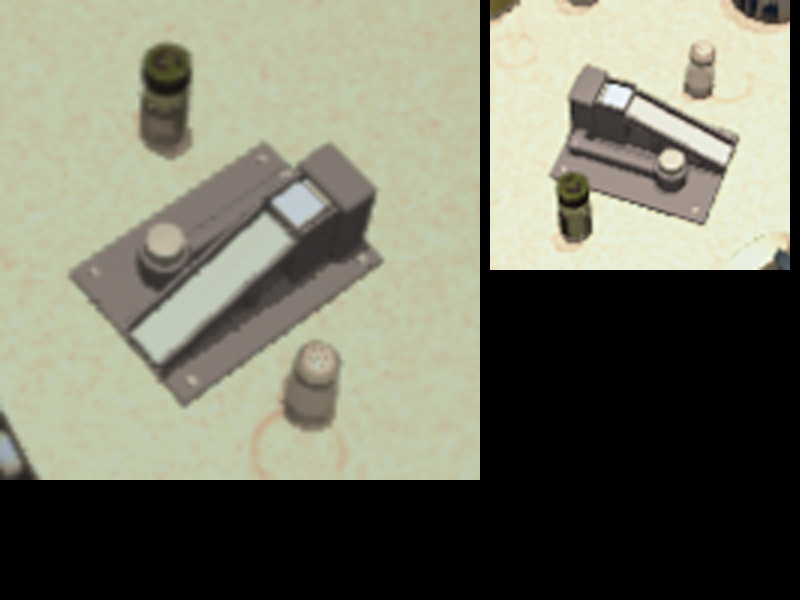

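Run:
```python
from h import *
from scipy.optimize import least_squares
L=[("side",331.25,225.75,-45,52,58),("side",365.2,215.75,48,0,85),("side",307.5,233.25,-105,99,3),("side",336.25,266,-105,-51,3),("side",385.5,230,109,-51,3),("side",356.25,200.75,109,99,3),
("scene",335.3,193.3,-45,52,58),("scene",317.3,172,48,0,85),("scene",346.3,213.7,-105,99,3),("scene",296,197.3,109,99,3)]
def res(p,full=False):
    c,s=np.cos(p[2]),np.sin(p[2]); o=[]
    for n,u,v,x,y,z in L:
        o.append((hit(n,u,v,z)[:2]-[p[0]+c*x-s*y,p[1]+s*x+c*y]))
    return np.array(o) if full else np.ravel(o)
r=least_squares(res,[550,-50,-.1],loss="soft_l1",f_scale=4);print(r.x,np.round(res(r.x,True)))
p=r.x;c,s=np.cos(p[2]),np.sin(p[2])
for x,y in[(-45,52),(-45,0),(-45,26),(48,0)]:print(x,y,np.round([p[0]+c*x-s*y,p[1]+s*x+c*y]))
print(R.from_rotvec(arm.get_state()["ee_rot"]).as_matrix().round(3))
```

```text
[ 5.55589964e+02 -5.11240730e+01  1.74395433e-01] [[ 0. -3.]
 [ 3. -0.]
 [ 2. -0.]
 [ 2.  1.]
 [-1.  0.]
 [-0. -1.]
 [-1.  7.]
 [-3.  7.]
 [ 1. -1.]
 [-4. -6.]]
-45 52 [502.  -8.]
-45 0 [511. -59.]
-45 26 [507. -33.]
48 0 [603. -43.]
[[-0.928  0.373 -0.   ]
 [ 0.373  0.928 -0.   ]
 [ 0.    -0.    -1.   ]]
```

Request:
{"op": "carry_out", "data": {
  "steps": [
    [-0.04,-0.039,0,-2.7],
    [-0.08,-0.078,0,-5.4],
    [-0.12,-0.117,0.005,-8],
    [-0.16,-0.156,0.01,-10.7],
    [-0.2,-0.195,0.02,-13.4],
    [-0.24,-0.234,0.03,-16],
    [-0.28,-0.273,0.04,-18.7],
    [-0.32,-0.312,0.05,-21.4],
    [-0.36,-0.351,0.06,-24],
    [-0.4,-0.39,0.065,-26.7],
    [-0.44,-0.43,0.07,-29.4],
    [-0.483,-0.467,0.07,-31.9]
  ],
  "claw": 45,
  "squeeze": 20
}}

```text
time_s: 2.85
tool_pos: [507.4, -35.2, 180.1]
ee_rot: [0.276, -3.129, -0.0]
contact_force: [1.2, 0.7, -0.2]
gripper_width: 0.451
finger_force: 0.0
```

Request:
{"op": "carry_out", "data": {
  "steps": [
    [0,0,0,0],
    [0,0,0,0],
    [0,0,0,0]
  ]
}}

```text
time_s: 3.22
tool_pos: [506.5, -32.3, 180.3]
ee_rot: [0.276, -3.129, -0.0]
contact_force: [-0.5, -0.8, 0.9]
gripper_width: 0.447
finger_force: 0.0
```

Run:
```python
from h import *
st=arm.get_state(); im=optics.camera("wrist"); cv2.imwrite("pics/w1.png",im[:,:,::-1])
print(st); P,_=campose("wrist",st)
for t in ("ejector_top","tablet","dispenser","salt","spice_a"):
    for d in spotter.find_in(t,"wrist")[:2]: print(t,np.round((P@[*d["xyz"],1])[:3]),round(d["conf"],2))
```

```text
{'time_s': 3.225, 'joint_positions': array([-6.67830088e-02,  2.55936535e-01,  1.94801661e+00,  2.07115052e-04,
        9.38141903e-01, -1.81370717e+00]), 'qd': array([ 0.00723769, -0.00177744, -0.00125791, -0.00200646, -0.0009075 ,
       -0.00249992]), 'joint_efforts': array([-6.64701127e-01, -4.80518889e+01, -2.92080063e+01, -2.46543851e-02,
       -7.07748564e-03,  9.73610091e-03]), 'tool_pos': array([506.49780678, -32.31828453, 180.26088285]), 'ee_rot': array([ 2.76070445e-01, -3.12896669e+00, -3.80837849e-04]), 'contact_force': array([-0.51746445, -0.76477562,  0.88018718]), 'torque': array([ 0.04791576,  0.0014899 , -0.00773049]), 'finger_force': 0.0, 'gripper_width': 0.4465617170743246}
ejector_top [496.  -4.  57.] 0.65
tablet [594. -38.  85.] 0.88
dispenser [522. -30.  27.] 0.72
spice_a [562. 104.  70.] 0.96
```

View pics/w1.png

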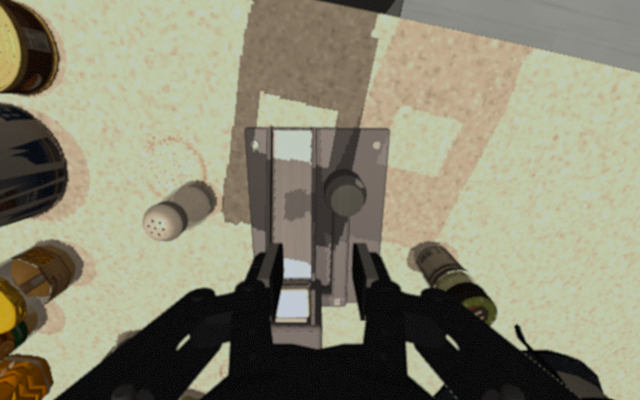

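Run:
```python
from h import *
st=arm.get_state()
p=np.array([555.6,-51.1]);y=.1744;c,s=np.cos(y),np.sin(y)
for n,u,v,z in [("button",346,190,58),("cornerL",246,128,3),("cornerR",389,128,3),("tablet",293,304,85),("chute_end",293,129,18),("chute@but",293,200,40)]:
    w=hit("wrist",u,v,z,st)[:2]; d=w-p; print(n,w.round(1),"disp",np.round([c*d[0]+s*d[1],-s*d[0]+c*d[1]],1))
d=st["tool_pos"][:2]-p; print("tcp disp",c*d[0]+s*d[1],-s*d[0]+c*d[1])
# project fingertips at TCP height+19
P,i=campose("wrist",st);f=200/np.tan(np.radians(i["fovy"])/2)
for ty in(-26,26):
    q=np.linalg.inv(np.array(i["mount"]))@[0,ty,14,1]; print("tip px",q[0]/q[2]*f+i["cx"],q[1]/q[2]*f+i["cy"])
```

```text
button [493.4  -9.7] disp [-54.1  51.6]
cornerL [ 460.9 -116.5] disp [-104.6  -48. ]
cornerR [435.   28.9] disp [-104.9   99.7]
tablet [602.3 -39.4] disp [48.   3.4]
chute_end [452.2 -67.5] disp [-104.7    1.8]
chute@but [517.3 -55.9] disp [-38.6   2. ]
tcp disp -44.68459902718442 26.46509980931057
tip px 271.30916208358144 261.33799392318787
tip px 365.9932297566039 261.3375209995294
```

Request:
{"op": "carry_out", "data": {
  "steps": [
    [0.002,0.0015,0.015,0],
    [0.002,0.0015,0.035,0],
    [0.002,0.0015,0.055,0],
    [0.002,0.0015,0.075,0],
    [0.002,0.0015,0.088,0],
    [0.002,0.0015,0.095,0],
    [0.002,0.0015,0.095,0],
    [0.002,0.0015,0.095,0]
  ]
}}

```text
time_s: 4.53
tool_pos: [505.2, -32.2, 85.7]
ee_rot: [-0.274, 3.129, -0.0]
contact_force: [-0.2, 0.3, -0.2]
gripper_width: 0.45
finger_force: 0.0
```

Run:
```python
from h import *
st=arm.get_state(); im=optics.camera("wrist"); cv2.imwrite("pics/w2.png",im[:,:,::-1]); print(st["tool_pos"],st["contact_force"])
```

```text
[505.24040809 -32.23300553  85.73807523] [-0.2417865   0.26222323 -0.15995594]
```

View pics/w2.png

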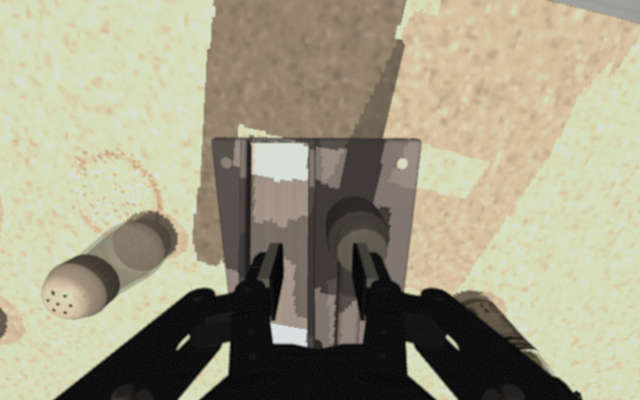

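Run:
```python
from h import *
st=arm.get_state()
p=np.array([555.6,-51.1]);y=.1744;c,s=np.cos(y),np.sin(y)
def D(w): d=w[:2]-p; return np.round([c*d[0]+s*d[1],-s*d[0]+c*d[1]],1)
print("tcp",D(st["tool_pos"]))
for n,u,v,z in [("button",361,248,58),("cornerL",212,139,3),("cornerR",421,139,3),("endL",249,141,18),("endR",309,141,18),("railL",250,200,35),("railR",313,200,35)]:
    print(n,D(hit("wrist",u,v,z,st)))
im=cv2.imread("pics/w2.png")[120:330,200:440]
im=cv2.resize(im,None,fx=3,fy=2.8,interpolation=2); im=cv2.convertScaleAbs(im,alpha=1.8,beta=20)
cv2.imwrite("pics/w2c.png",im)
```

```text
tcp [-46.3  27.3]
button [-47.1  52.5]
cornerL [-105.  -49.]
cornerR [-105.2  100.9]
endL [-105.3  -19. ]
endR [-105.3   21. ]
railL [-69.5 -17.1]
railR [-69.6  23.7]
```

View pics/w2c.png

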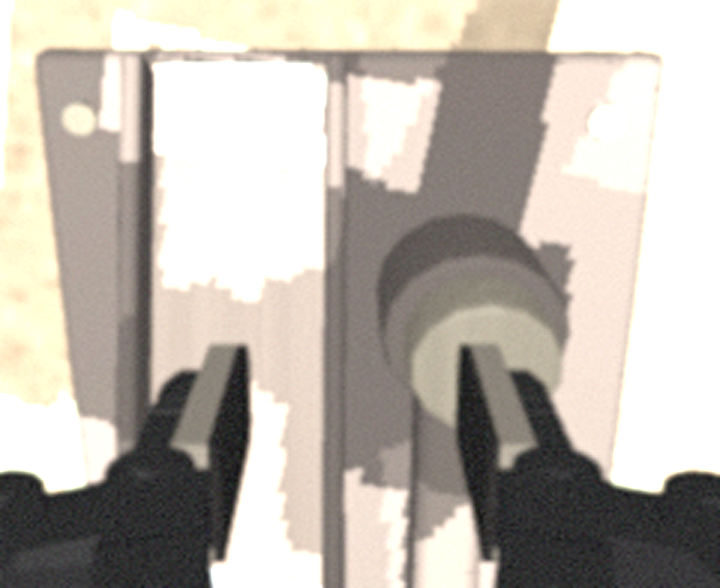

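Request:
{"op": "carry_out", "data": {
  "steps": [
    [0,0,0,0],
    [0,0,0.001,0],
    [0,0,0.003,0],
    [0,0,0.005,0],
    [0,0,0.006,0],
    [0,0,0.006,0],
    [0,0,0.006,0]
  ],
  "claw": 52
}}

```text
time_s: 5.45
tool_pos: [504.9, -32.2, 79.3]
ee_rot: [0.274, -3.13, -0.0]
contact_force: [0.3, -1.3, 0.1]
gripper_width: 0.513
finger_force: 0.0
```

Request:
{"op": "carry_out", "data": {
  "steps": [
    [0,0,0.001,0],
    [0,0,0.002,0],
    [0,0,0.003,0],
    [0,0,0.003,0],
    [0,0,0.003,0]
  ]
}}

```text
time_s: 6.08
tool_pos: [504.9, -32.2, 76.3]
ee_rot: [-0.274, 3.13, -0.0]
contact_force: [-0.5, -0.6, -0.6]
gripper_width: 0.521
finger_force: 0.0
```

Request:
{"op": "carry_out", "data": {
  "steps": [
    [0,0,0.001,0],
    [0,0,0.002,0],
    [0,0,0.003,0],
    [0,0,0.003,0],
    [0,0,0.003,0]
  ]
}}

```text
time_s: 6.7
tool_pos: [504.9, -32.2, 73.3]
ee_rot: [-0.274, 3.129, -0.0]
contact_force: [0.1, 0.5, 0.8]
gripper_width: 0.522
finger_force: 0.7
```

Request:
{"op": "carry_out", "data": {
  "steps": [
    [0,0,0.001,0],
    [0,0,0.002,0],
    [0,0,0.003,0],
    [0,0,0.003,0],
    [0,0,0.003,0]
  ]
}}

```text
time_s: 7.32
tool_pos: [504.9, -32.2, 70.3]
ee_rot: [-0.275, 3.129, -0.0]
contact_force: [0.2, -0.1, 3.1]
gripper_width: 0.521
finger_force: 1.3
```

Run:
```python
from h import *
F=[]
for k in range(4): im=optics.camera("wrist"); s=arm.get_state(); F.append(s["contact_force"])
print(np.round(F,2),s["tool_pos"])
im=cv2.resize(im[100:330,200:440,::-1],None,fx=2.5,fy=2.5,interpolation=2); cv2.imwrite("pics/w3.png",cv2.convertScaleAbs(im,alpha=1.8,beta=20))
```

```text
[[-0.51 -0.32  2.14]
 [ 0.64 -0.05  2.29]
 [ 0.44  0.26  2.69]
 [-0.31  0.25  1.98]] [504.9394274  -32.20252567  70.32988413]
```

View pics/w3.png

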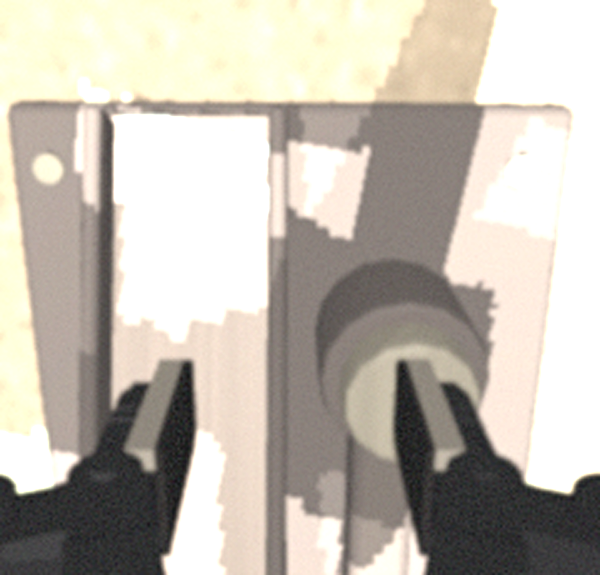

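Request:
{"op": "carry_out", "data": {
  "steps": [
    [0,0,0.001,0],
    [0,0,0.002,0],
    [0,0,0.003,0],
    [0,0,0.004,0],
    [0,0,0.005,0],
    [0,0,0.006,0],
    [0,0,0.006,0],
    [0,0,0.006,0]
  ]
}}

```text
time_s: 8.52
tool_pos: [505.0, -32.2, 64.8]
ee_rot: [-0.274, 3.129, 0.0]
contact_force: [-1.6, 0.5, 13.0]
gripper_width: 0.52
finger_force: 6.0
```

Run:
```python
from h import *
F=[]
for k in range(4): im=optics.camera("wrist"); s=arm.get_state(); F.append(s["contact_force"])
print(np.round(F,2),s["tool_pos"],s["finger_force"])
im=cv2.resize(im[100:330,200:440,::-1],None,fx=2,fy=2,interpolation=2)
sd=cv2.resize(optics.camera("side")[150:290,280:420,::-1],None,fx=3,fy=3,interpolation=2)
o=np.zeros((460,800,3),np.uint8);o[:,:480]=cv2.convertScaleAbs(im,alpha=1.8,beta=20);o[:420,480:]=sd[:,50:370]
cv2.imwrite("pics/w4.png",o)
```

```text
[[-1.25  0.32 12.47]
 [-2.3   1.17 11.62]
 [-2.05  0.83 12.53]
 [-2.62  0.12 11.9 ]] [504.95789939 -32.18707945  64.76407264] 6.01464505889453
```

View pics/w4.png

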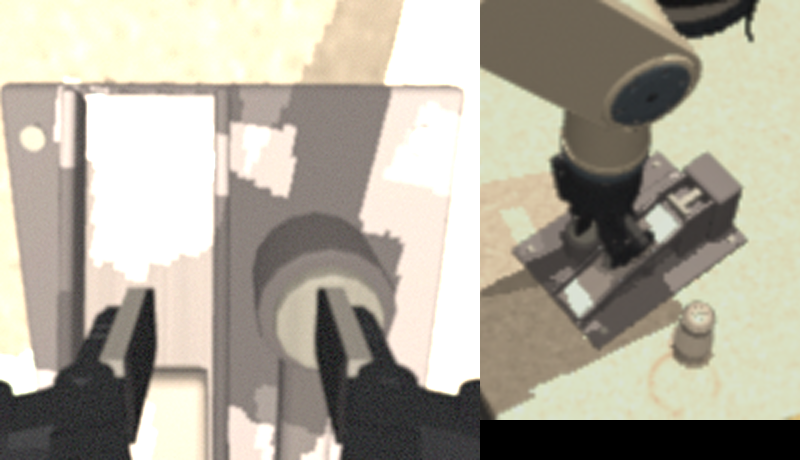

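Run:
```python
from h import *
st=arm.get_state(); a=optics.camera("wrist").astype(int)
p=np.array([556,-50]);y=.1744;c,s=np.cos(y),np.sin(y)
def D(w): d=w[:2]-p; return np.round([c*d[0]+s*d[1],-s*d[0]+c*d[1]],1)
for z in(58,62,66): print(z,D(hit("wrist",289,285,z,st)),D(hit("wrist",304,285,z,st)))
print("tcp",D(st["tool_pos"]))
P,_=campose("wrist",st)
for n in("wrist","side"):
    if n=="side": 
        optics.camera(n); i=optics.camera_info(n); P=np.eye(4);P[:3,:3]=R.from_rotvec(i["attitude"]).as_matrix();P[:3,3]=i["position"]
    for d in spotter.find_in("tablet",n)[:1]:
        w=(P@[*d["xyz"],1])[:3]; print(n,w.round(),D(w),d["conf"])
b=optics.camera("wrist").astype(int); print("diff",np.abs(a-b)[270:330,270:310].mean(),np.abs(a-b)[0:60].mean(), arm.get_state()["contact_force"], arm.get_state()["time_s"])
```

```text
58 [-36.9  10.5] [-36.9  18.5]
62 [-39.7  10.9] [-39.7  18.8]
66 [-42.5  11.4] [-42.5  19. ]
tcp [-47.2  26.4]
wrist [531. -43.  66.] [-23.5  11.5] 0.57
side [557. -63.  27.] [ -1.2 -12.9] 0.25
diff 1.4123611111111112 0.9680381944444445 [-1.92497574 -0.19515332 11.78476053] 9.025
```

Request:
{"op": "carry_out", "data": {
  "steps": [
    [-0.0005,0,0,0],
    [-0.001,0,0,0],
    [-0.0015,0,0,0],
    [-0.002,0,0,0],
    [-0.002,0,0,0],
    [-0.002,0,0,0],
    [-0.002,0,0,0],
    [-0.002,0,0,0]
  ]
}}

```text
time_s: 10.02
tool_pos: [505.2, -32.1, 64.6]
ee_rot: [0.275, -3.126, 0.0]
contact_force: [-7.0, -2.4, 18.1]
gripper_width: 0.526
finger_force: 9.2
```

Run:
```python
from h import *
s=arm.get_state(); im=optics.camera("wrist")
print(s["tool_pos"],s["contact_force"],s["time_s"])
im=cv2.resize(im[210:330,240:400,::-1],None,fx=4,fy=4,interpolation=2); cv2.imwrite("pics/w5.png",cv2.convertScaleAbs(im,alpha=1.8,beta=30))
```

```text
[505.15057369 -32.11964594  64.63753442] [-7.04041228 -2.43536382 18.14889949] 10.025
```

View pics/w5.png

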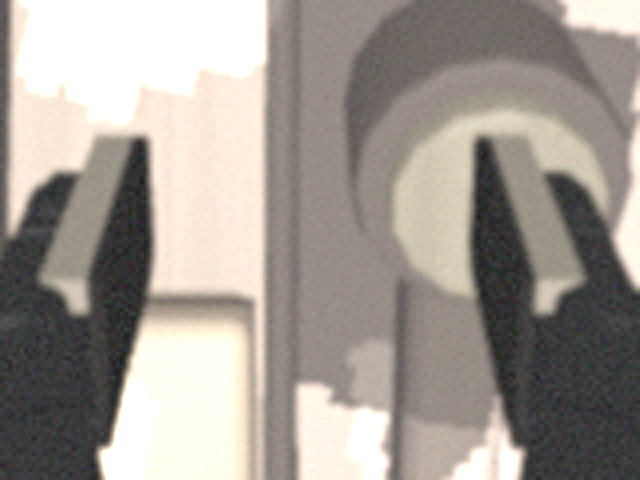

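Run:
```python
from h import *
i=optics.camera_info("wrist");f=200/np.tan(np.radians(i["fovy"])/2);M=np.linalg.inv(np.array(i["mount"]))
for x in(11,-11):
  for z in(19,16,13,10,6,3,0):
    q=M@[x,-22,z,1]; print(x,z,np.round([q[0]/q[2]*f+i["cx"],q[1]/q[2]*f+i["cy"]],1), "crop",np.round([(q[0]/q[2]*f+i["cx"]-240)*4,(q[1]/q[2]*f+i["cy"]-210)*4]))
```

```text
11 19 [278.9 239.1] crop [156. 117.]
11 16 [278.2 241.6] crop [153. 126.]
11 13 [277.5 244.1] crop [150. 136.]
11 10 [276.7 246.7] crop [147. 147.]
11 6 [275.7 250.4] crop [143. 162.]
11 3 [274.8 253.3] crop [139. 173.]
11 0 [273.9 256.3] crop [136. 185.]
-11 19 [280.5 273.7] crop [162. 255.]
-11 16 [279.9 276.6] crop [159. 266.]
-11 13 [279.2 279.7] crop [157. 279.]
-11 10 [278.5 282.8] crop [154. 291.]
-11 6 [277.5 287.2] crop [150. 309.]
-11 3 [276.8 290.7] crop [147. 323.]
-11 0 [276.  294.3] crop [144. 337.]
```

```bash
python3 -c "
from h import *
print(arm.get_state()['contact_force'],order.sign_off())"
```

```text
the job is handed in; nothing more can be done
[-7.88315044 -2.86076894 18.25124886] None
```

I handed the job in with one finger holding the ejector button down (about 9 mm, worked out from the tool's descent) and the ejected tablet lying still in the chute against the other finger; the hand-in reported no verdict, and I judged the tablet's contact from the wrist pictures, not from a force reading.

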